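# Fit the end stop and hold a lens barrel down in the V-block

## Robot

A 6-joint arm with a two-finger parallel gripper is mounted at the origin on a cart in front of the work surface, level with it; the furniture and walls round the work are solid. World frame = base frame: x ahead of the robot, y to its left, z up, the work surface at z = 0. Lengths are in m, angles in degrees, forces in N, time in s.
With the tool pointing down it reaches from about 0.25 to 0.725 m from the base axis. Payload 9.7 kg.
Tool frame: the origin (TCP) lies at the very end of the fingers, on their centre line; the grasp point (between the pads) lies 19 mm behind it; z points along the fingers, y is the line along which they close (so a half turn about z gives the same grasp; the last joint's range is limited). The gripper opens to 85 mm and grips with 20 to 120 N. Pads are 22 mm wide; open, the fingers measure 114 mm over their backs; the gripper's body (76 mm by 85 mm) begins 54 mm behind the grasp point. The pads swing forward as they close: fully open they stand 13 mm farther back than shut.
Start: joints at [72.708, 4.979, 10.078, 95.1, 0, 90], TCP at [0.163, 0.525, 0.21] pointing down, gripper open.
Joint ranges: [-179.16, 179.16], [-48.56, 103.87], [-65.8, 70.77], [-126.05, 130.52], [-82.76, 87.17], [-180, 180]. Speed limits (degrees/s): [127.2, 127.2, 147.25, 180, 180, 180].

## Interface

Orientations are given as [roll, pitch, yaw] about the fixed x, y, z axes, in that order (R = Rz(yaw) Ry(pitch) Rx(roll)).
In Python, from workcell import bot gives the robot as it stands.
- The arm moves only by the tool arm_command, never from a script. Its argument "series" is a list of rows, each a list of 4 numbers: the shift along the tool's x, y, z in m, then the turn about the tool's z in rad. A call has exactly 5 rows; each row is the pose to reach, as a shift and turn from the pose commanded when the call began, along the tool's axes at that moment; what a row does not reach only later rows make up. A row lasts 1/10 s, in which the tool goes at most 50 mm and 8.59 degrees, less where a joint would pass 70% of its speed; a pose out of reach is approached as far as the arm can. A call with a gripper value outside its range is refused whole. "hand" is the finger opening in m, from 0 to 0.0854, set as the call begins (left out, the last holds). The fingers move at their own pace and stop on an object; "grip_force" is the grip in N (left out, the last holds). Time passes only in rows, so rows that repeat a pose let the fingers close, or fill a call up. It gives the time, the measured TCP pose, the force, the opening and the grip force at its end, in the units of the state.
- bot.get_obs(): the state, without advancing time (a new reading comes with each control period).
- bot.camera(name): name is "side" or "top" or "wrist"; returns a dict with "color" (400x640x3 uint8, blue, green, red), "camera_matrix" (3x3 intrinsics, pixels), "xyz" and "orientation" of the camera in the world; the wrist camera has in their place "T_tool_cam" (4x4, takes a point from camera to tool coordinates, whose origin is the TCP and whose axes are the flange's). Camera axes: x right, y up, looking along -z (the intrinsics and any distortion apply to the point x, -y, -z); pixel columns grow to the right and rows downward; lengths in m; the calibration is good to about 2 mm. A picture is of the moment at which its call begins: read the wrist's pose just before it. There is no depth.
- bot.job_done(): hands the job in; it is judged then, once.
Trained networks look in the newest picture that a camera, given by its name, has taken for a name from the list of things; names that differ only in an ending like _2 or _b are one class to them, and where a whole thing is asked for, a point or a joint stands for the part that bears it (a point fixed in the world has none). Each returns a list of dicts, best first, with "confidence" (0 to 1); they miss things now and then, are a little off and sometimes report something else, mostly with a low value. They report only what shows in the picture. A call takes as long as a camera call. They do not tell look-alikes from the thing itself.
- bot.find_in(camera, target): "location" ([column, row] in pixels, amid what is visible of it).
- bot.mark_of(camera, target): "location" ([column, row] in pixels: a listed point, or the origin of a listed thing).
The state is a dict: "time": time; "q": joint angles; "qd": joint speeds; "joint_efforts": joint torques, N m; "ee_pos": TCP position; "tcp_rot": TCP orientation; "wrist_force": force on the tool from outside, world axes, zero at the start; "torque": the same for the moment, N m; "opening": finger opening in m; "grasp_force": force on a finger pad.
Only numpy, scipy, OpenCV 4.12 (cv2) and the standard library are available. Lean on these libraries where they do the work, as an engineer would, in place of code of your own. Each camera call takes 0.05 s, during which the arm holds its last target. There are 200 camera calls.

## Task

Get the lens barrel ready for measuring: first take the steel stop plate out of its wooden rack and slide it upright, edge down, fully home into the slot at the end of the steel V-block, and leave it there. Then take the lens barrel from its wooden rest, lay it along the V with its end up against the stop plate, and press it gently but firmly down (about 10 N) so that it bears on both faces of the V. Finish while still gripping the barrel and holding it pressed down; do not let go, and leave the other things on the bench where they are.

Things in the scene. Friction and masses are not known exactly. Their poses are not given: they have to be found in the camera images.
- vblock: Steel V-block jig, fixed to the bench. Origin: on the bench under the middle of the V; z up, y along the V toward the end with the slot, x across. Base 66 mm (x), y = -61 to +79 mm, 10 mm thick. Two V-rests 20 mm long at y = -42 and +42 mm; between them (y = -32 to +32 mm) fingers can reach down to the base (screw heads 3 mm high). Slot block: y = 53 to 79 mm, 32 mm high.
- seat (a point): Where the barrel's axis runs when it lies in the V, at the middle of the V: 51.2 mm above the bench, y = 0 of the jig; axes as the jig's. With the stop plate home, a barrel touching it has its centre about 3.5 mm (0 to 7) from here along +y.
- slot_floor (a point): Middle of the floor of the jig's slot, 66 mm from the jig's origin along its +y, 8 mm above the bench; axes as the jig's. The slot is 49 mm long (along x), 7.5 mm wide (along y), 24 mm deep, open upward, its mouth bevelled by 3 mm (mouth 32 mm above the bench).
- v_near: The V's face pieces on the jig's -x side (origin and axes as the jig's). The V opens upward at 90 degrees: lowest line 30 mm above the bench, top of the rests 54 mm, 48 mm wide at the top. A seated barrel touches each face 10.6 mm beside and 10.6 mm below the seat line. Faces honed and oiled: slippery (friction about 0.15).
- v_far: The same on the jig's +x side.
- rack: Wooden block 80 x 50 x 32 mm fixed to the bench, in whose slot (along its x, same size as the jig's) the stop plate starts. Origin: centre of its underside. It may stand left or right of the jig.
- plate: Steel stop plate, loose, 0.09 to 0.18 kg, standing upright. Blade 44 mm wide (its x), 5 mm thick (its y), 74 mm high, with a grip bar 44 x 12 x 20 mm along its top (94 mm high in all). Origin: middle of the lower edge; z up.
- plate_grip (a point): Centre of the plate's grip bar, 84 mm above the lower edge; the bar is 12 mm thick along y (fingers close along y) and 44 mm long along x.
- plate_stop (a point): Point in the middle of the plate's thickness, 43.2 mm above the lower edge: at the height of the barrel's axis when the plate is home. The plate's faces are 2.5 mm from it along y.
- plate_foot (a point): Middle of the plate's lower edge, axes as the plate's. Home: this lies at the slot floor.
- rest: Low wooden rest fixed to the bench, left or right of the jig, 44 x 110 x 25 mm, in which the barrel starts; origin centre of underside, y along the barrel. Its two saddles (44 mm wide) stand 37 to 51 mm either side of the middle; between them only a strip 22 mm wide and 8 mm high, so fingers have room beside the barrel's middle.
- barrel: Dark steel lens barrel, loose, 0.1 to 0.21 kg: plain cylinder 30 mm in diameter, 120 mm long, lying level with a lens in each end (either end may go to the stop). Origin at its centre; its x runs along the axis.
- barrel_center (a point): Centre of the lens barrel (on its axis, half-way along); x along the axis. It lies 31 mm above the bench at the start.
- loupe: Bystander: black waisted eye loupe, 35 mm wide, 39 mm high; loose. Origin centre of its underside.
- oiler: Bystander: small dark bottle with a white pointed cap, 23 mm wide, 75 mm high; loose. Origin centre of its underside.
- wooden_box: Bystander: pale round box, 42 mm wide, 20 mm high; loose. Origin centre of its underside.
- die: Bystander: dark steel press die, 28 mm wide, 20 mm high; loose. Origin centre of its underside.
- tape: Bystander: roll of tape, 52 mm wide, 18 mm high; loose. Origin centre of its underside.
- brass_die: Bystander: brass press die, 22 mm wide, 26 mm high; loose. Origin centre of its underside.
Not all that is in view belongs to the job. What is shaped like the barrel but orange, red or turquoise is not meant.

How it is judged (in metres and radians):
On the way, in this order (a step that is already met when the one before it is completed fails the run):
1. the stop plate stands fully home in the V-block's slot, let go by the gripper (distance between plate_foot and slot_floor below 0.006 m and angle between plate_foot's own z axis and vertical below 0.2 rad and angle between the y axis of plate_foot and the y axis of vblock, either way round below 0.2 rad and contact force between the fingers and plate below 0.1 N), for 0.2 s.
2. the lens barrel lies in the V with its end at the stop plate (distance between barrel_center and plate_stop below 0.0675 m and x of barrel_center in the frame of seat between -0.002 and 0.002 m and z of barrel_center in the frame of seat between -0.003 and 0.002 m and y of barrel_center in the frame of seat below 0.012 m and angle between the x axis of barrel_center and the y axis of vblock, either way round below 0.05 rad), for 0.2 s.
At the end, for the whole second after the job is handed in: Plate home (foot within 6 mm of slot floor, upright within 0.2 rad), not touched; barrel in the V (axis within 2 mm sideways, +2/-3 mm in height, 0.05 rad), end within about 5 mm of the plate, 3 to 25 N on each V face, gripped by the fingers and still (all of step 1 and all of step 2 and contact force between barrel and v_near between 3 and 25 N and contact force between barrel and v_far between 3 and 25 N and contact force between the fingers and barrel above 2 N and linear speed of barrel below 0.01 m/s); the arm keeps its last pose, push and grip.
It fails at once if one of the bystanders is moved by more than 25 mm (distance of any of loupe, oiler, wooden_box, die, tape, brass_die from where it was at the start of the episode above 0.025 m).
It also fails if it takes over 64 s, if anything falls off the work surface, if the arm or the gripper's body presses on something with over 40 N, if the wrist force passes 120 N, or if a joint passes its speed limit or range.

## Working session

There is one attempt and no reset: what is moved stays moved. The work goes in short steps, Python scripts to look and compute and a tool call to move; the robot and the scene stay as the last step left them, time stands still between calls to the robot, and variables do not carry over. Pictures are saved under pics/ and viewed, at most 10 in all, crops included, and the job is handed in when it is done.

Besides the shell and the picture viewer there is one more tool, called as name(argument=value, ...) on one line, values as JSON. arm_command: Moves the arm, as the interface text tells. Its arguments: {"type":"object","properties":{"series":{"type":"array"},"hand":{"type":"number"},"grip_force":{"type":"number"}},"required":["series"]}

```bash
mkdir -p pics; ls; cat > h.py <<'E'
import numpy as np, cv2
from scipy.spatial.transform import Rotation as R
from workcell import bot
def Rm(o):
    o=np.array(o,float)
    return o if o.shape==(3,3) else (R.from_quat(o).as_matrix() if o.size==4 else R.from_euler('xyz',o,degrees=True).as_matrix())
def cam(name):
    s=bot.get_obs(); c=bot.camera(name); K=np.array(c['camera_matrix'])
    if name=='wrist':
        T=np.array(c['T_tool_cam']); Rt=Rm(s['tcp_rot']); Rc=Rt@T[:3,:3]; p=np.array(s['ee_pos'])+Rt@T[:3,3]
    else: Rc=Rm(c['orientation']); p=np.array(c['xyz'])
    return c,K,Rc,p
def at(px,z,K,Rc,p):
    d=Rc@(np.linalg.inv(K)@[px[0],px[1],1]*[1,-1,-1])
    return p+d*(z-p[2])/d[2]
def proj(X,K,Rc,p):
    v=(Rc.T@(np.array(X)-p))*[1,-1,-1]; v=K@v; return v[:2]/v[2]
E
python3 - <<'E'
from h import *
print(bot.get_obs())
for n in ['top','side']:
    c,K,Rc,p=cam(n); cv2.imwrite(f'pics/{n}0.png',c['color'])
    print(n,{k:v for k,v in c.items() if k!='color'})
    for t,z in [('vblock',0),('seat',.0512),('slot_floor',.008),('rack',0),('plate_grip',.092),('plate_foot',.008),('rest',0),('barrel_center',.031),('loupe',0),('oiler',0),('wooden_box',0),('die',0),('tape',0),('brass_die',0)]:
        for r in bot.mark_of(n,t)[:3]: print(n,t,np.round(r['location']),round(r['confidence'],2),at(r['location'],z,K,Rc,p)[:2].round(4))
E
```

```text
pics
{'time': 0.0, 'q': array([ 7.27072289e+01,  5.00977022e+00,  1.00337279e+01,  9.51016311e+01,
       -1.78222106e-04,  8.99980501e+01]), 'qd': array([-0.08971861, -0.08328743, -0.03166054, -0.06581535,  0.01372417,
        0.04994957]), 'joint_efforts': array([ 6.54504751e-03, -5.20497823e+01,  4.65115643e+01, -5.37291824e-03,
        3.60479920e-03, -4.68859816e-04]), 'ee_pos': array([0.16340748, 0.52487105, 0.20888937]), 'tcp_rot': array([-1.79922327e+02,  1.75578566e-04,  1.62709179e+02]), 'wrist_force': array([ 0.23657128, -0.62620247, -1.22031871]), 'torque': array([-0.03312531, -0.0045444 ,  0.05258542]), 'grasp_force': 0.0, 'opening': 0.08535037391403011}
top {'camera_matrix': array([[373.12975675,   0.        , 322.6179271 ],
       [  0.        , 373.12975675, 197.20340697],
       [  0.        ,   0.        ,   1.        ]]), 'xyz': array([ 0.33801009, -0.00413963,  1.20024985]), 'orientation': array([  8.79669427,  -0.20433078, -91.46778093])}
top vblock [342. 196.] 0.91 [ 0.5276 -0.0781]
top vblock [229. 223.] 0.44 [0.4466 0.2914]
top vblock [341. 195.] 0.29 [ 0.528 
[... 1814 characters left out ...]
plate_foot [354. 282.] 0.41 [ 0.4484 -0.2849]
side rest [244. 190.] 0.58 [0.4369 0.2605]
side rest [260. 207.] 0.29 [0.4295 0.1367]
side barrel_center [191. 185.] 0.93 [0.289  0.3174]
side barrel_center [216. 203.] 0.76 [0.3123 0.1686]
side barrel_center [277. 264.] 0.7 [ 0.322  -0.1659]
side loupe [374. 208.] 0.5 [ 0.7161 -0.0335]
side oiler [397. 223.] 0.65 [ 0.7127 -0.135 ]
side oiler [242. 176.] 0.48 [0.4742 0.359 ]
side oiler [332. 231.] 0.3 [ 0.5359 -0.0751]
side wooden_box [421. 247.] 0.62 [ 0.6838 -0.2532]
side die [318. 218.] 0.75 [ 0.5384 -0.0016]
side die [284. 230.] 0.57 [ 0.4299 -0.0051]
side tape [442. 270.] 0.79 [ 0.6554 -0.3481]
side brass_die [261. 202.] 0.42 [0.4457 0.162 ]
```

```bash
python3 - <<'E'
import cv2,numpy as np
a=cv2.imread('pics/top0.png')[110:310,180:460]; cv2.imwrite('pics/top0c.png',cv2.resize(a,None,fx=2.8,fy=2.8,interpolation=cv2.INTER_CUBIC))
E
```

```text
(no output)
```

View pics/top0c.png

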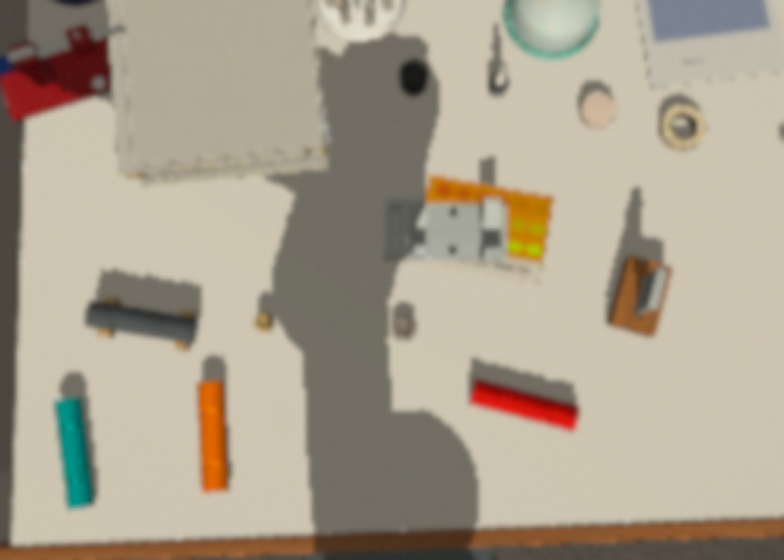

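View pics/side0.png

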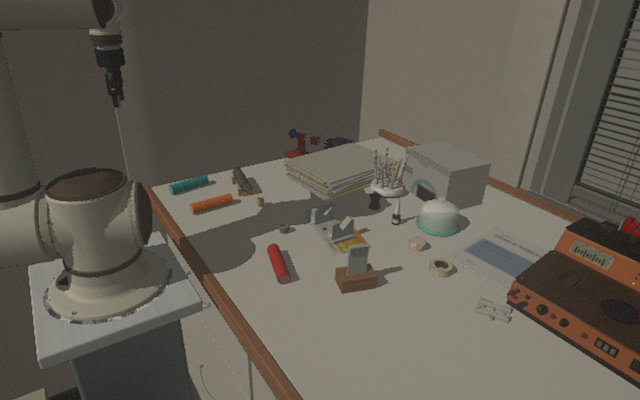

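The picture shows four barrel-like things in the top view: turquoise (207,270), orange (256,266), red (367,254) and dark grey on wooden saddles (230,224). The dark grey one is the barrel. The red, orange and turquoise ones are decoys. The plate stands in the brown rack at about (408,215), and the jig is at (342,194) with its slot toward world +y.

```bash
cat >> h.py <<'E'
def plan(*tgts):
    "tgts: (x,y,z,yaw); prints shift+turn (tool axes at each leg's start) leg by leg from the measured pose"
    s=bot.get_obs(); p=np.array(s['ee_pos']); Rc=Rm(s['tcp_rot']); yaw=s['tcp_rot'][2]
    for x,y,z,w in tgts:
        d=Rc.T@(np.array([x,y,z])-p); dy=((w-yaw+90)%180)-90
        print('leg',(x,y,z,round(w,1)),d.round(4),'turn',round(-np.radians(dy),4), 'q6 ~',s['q'][5].round(0))
        p=np.array([x,y,z]); yaw+=dy; Rc=R.from_euler('xyz',[180,0,yaw],degrees=True).as_matrix()
E
python3 - <<'E'
from h import *
c,K,Rc,p=cam('wrist'); print(c['T_tool_cam'],c['camera_matrix'])
img=cv2.imread('pics/side0.png')
print(p, at((320,200),0,K,Rc,p))
plan((.38,.26,.28,162.7),(.46,-.06,.28,162.7),(.42,-.27,.28,162.7))
a=cv2.imread('pics/top0.png')[200:250,205:260]; b=cv2.imread('pics/top0.png')[190:240,385:440]
cv2.imwrite('pics/c1.png',np.hstack([cv2.resize(a,(380,345),interpolation=2),cv2.resize(b,(380,345),interpolation=2)]))
E
```

```text
[[-1.72656469e-03  9.51477319e-01  3.07714039e-01  7.87526554e-02]
 [ 9.99998442e-01  1.52962623e-03  8.81199089e-04 -1.93308302e-03]
 [ 3.67753481e-04  3.07715081e-01 -9.51478478e-01 -1.64607448e-01]
 [ 0.00000000e+00  0.00000000e+00  0.00000000e+00  1.00000000e+00]] [[301.28471733   0.         320.26950779]
 [  0.         301.28471733 201.37868846]
 [  0.           0.           1.        ]]
[0.08770133 0.54670227 0.37420887] [0.20123537 0.51063607 0.        ]
leg (0.38, 0.26, 0.28, 162.7) [-0.2856 -0.1888 -0.0704] turn 0.0001 q6 ~ 90.0
leg (0.46, -0.06, 0.28, 162.7) [-0.1715 -0.2817 -0.    ] turn -0.0 q6 ~ 90.0
leg (0.42, -0.27, 0.28, 162.7) [-0.0243 -0.2124 -0.    ] turn -0.0 q6 ~ 90.0
```

View pics/c1.png

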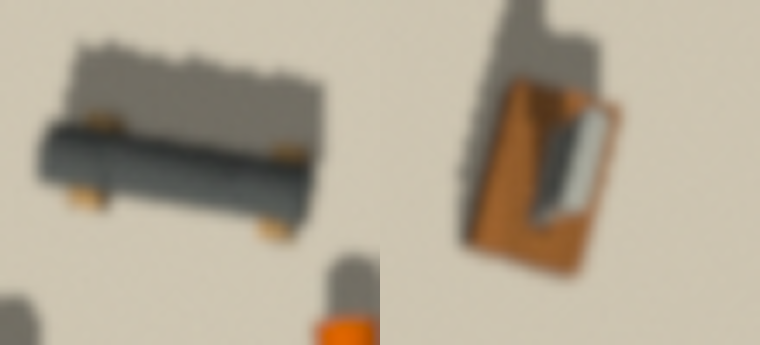

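The crops show the dark barrel on its saddles (left) and the steel plate upright in the brown rack (right). Next I move the wrist camera over the barrel.

arm_command(series=[[-0.04, -0.025, -0.01, 0], [-0.08, -0.05, -0.02, 0], [-0.12, -0.08, -0.03, 0], [-0.15, -0.1, -0.035, 0], [-0.15, -0.1, -0.035, 0]], hand=0.06)

```text
time: 2.05
ee_pos: [0.2792, 0.3827, 0.2462]
tcp_rot: [179.9, 0.1, 162.5]
wrist_force: [0.4, 0.6, -1.1]
opening: 0.0601
grasp_force: 0.0
```

arm_command(series=[[-0.04, -0.025, -0.01, 0], [-0.08, -0.05, -0.02, 0], [-0.12, -0.08, -0.03, 0], [-0.135, -0.089, -0.035, 0], [-0.135, -0.089, -0.035, 0]])

```text
time: 2.55
ee_pos: [0.3808, 0.2589, 0.2802]
tcp_rot: [179.9, 0.1, 162.5]
wrist_force: [0.3, 0.5, 0.0]
opening: 0.06
grasp_force: 0.0
```

```bash
python3 - <<'E'
from h import *
s=bot.get_obs(); print(s['q'],s['ee_pos'],s['tcp_rot'])
c,K,Rc,p=cam('wrist'); cv2.imwrite('pics/w1.png',c['color'])
for t,z in [('rest',0),('barrel_center',.031),('seat',.0512),('slot_floor',.008)]:
    for r in bot.mark_of('wrist',t)[:2]: print(t,np.round(r['location']),round(r['confidence'],2),at(r['location'],z,K,Rc,p)[:2].round(4))
plan((.46,-.06,.28,162.7),(.42,-.27,.28,162.7))
E
```

```text
[ 3.42146580e+01 -5.08213363e+00  8.01654399e+00  1.03025921e+02
 -7.20669478e-03  5.16908391e+01] [0.38080856 0.25889302 0.2801846 ] [1.79947377e+02 5.07571392e-02 1.62523791e+02]
rest [346. 188.] 0.83 [0.4349 0.2817]
rest [ 64. 386.] 0.52 [ 0.6504 -0.3477]
barrel_center [ 60. 217.] 0.87 [ 0.34   -0.1313]
barrel_center [369.  77.] 0.79 [0.2929 0.3497]
seat [149. 324.] 0.56 [ 0.5384 -0.0769]
slot_floor [196. 296.] 0.89 [ 0.538  -0.0148]
leg (0.46, -0.06, 0.28, 162.7) [-0.1725 -0.2825 -0.0008] turn 0.0017 q6 ~ 52.0
leg (0.42, -0.27, 0.28, 162.7) [-0.0243 -0.2124 -0.    ] turn -0.0 q6 ~ 52.0
```

View pics/w1.png

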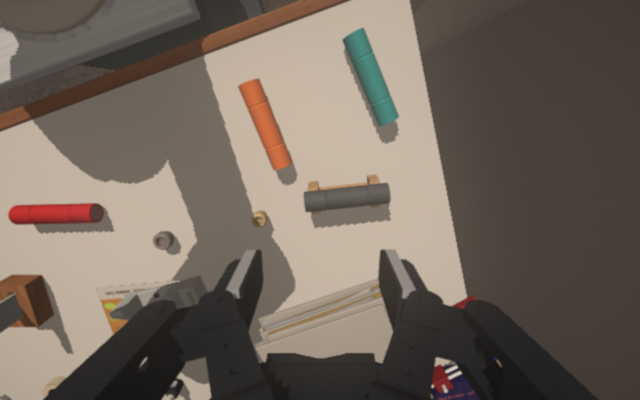

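The wrist picture shows the dark barrel in its rest, ends at about (305,199) and (389,193). The jig is partly behind the finger at (150,310). On to the jig.

arm_command(series=[[-0.025, -0.04, 0, 0], [-0.05, -0.08, 0, 0], [-0.075, -0.12, 0, 0], [-0.09, -0.15, 0, 0], [-0.09, -0.15, 0, 0]])

```text
time: 3.3
ee_pos: [0.4209, 0.0879, 0.2795]
tcp_rot: [-180.0, 0.0, 162.6]
wrist_force: [0.2, 0.8, 0.6]
opening: 0.06
grasp_force: 0.0
```

arm_command(series=[[-0.025, -0.04, 0, 0], [-0.05, -0.08, 0, 0], [-0.075, -0.12, 0, 0], [-0.082, -0.132, 0, 0], [-0.082, -0.132, 0, 0]])

```text
time: 3.8
ee_pos: [0.4601, -0.0608, 0.279]
tcp_rot: [-180.0, -0.1, 162.6]
wrist_force: [-0.5, -0.8, 0.7]
opening: 0.0601
grasp_force: 0.0
```

```bash
cat > look.py <<'E'
from h import *
import sys
s=bot.get_obs(); print(s['q'].round(1),s['ee_pos'].round(4),s['tcp_rot'].round(2))
c,K,Rc,p=cam('wrist'); cv2.imwrite(f'pics/{sys.argv[1]}.png',c['color']); np.savez(f'{sys.argv[1]}.npz',K=K,R=Rc,p=p)
Z=dict(rest=0,barrel_center=.031,seat=.0512,slot_floor=.008,vblock=0,rack=0,plate_grip=.092,plate_foot=.008,v_near=0,v_far=0,plate_stop=.0512)
for t in sys.argv[2:]:
    for r in bot.mark_of('wrist',t)[:2]: print(t,np.round(r['location'],1),round(r['confidence'],2),at(r['location'],Z[t],K,Rc,p)[:2].round(4))
E
python3 look.py w2 vblock seat slot_floor rack plate_grip plate_foot
```

```text
[ -7.5  -4.5   8.4 103.    0.    9.8] [ 0.4601 -0.0608  0.279 ] [-1.8000e+02 -7.0000e-02  1.6262e+02]
vblock [330.2 209.6] 0.89 [ 0.5383 -0.0715]
seat [323.8 220.4] 0.72 [ 0.5332 -0.0809]
slot_floor [370.3 199.1] 0.67 [ 0.5377 -0.008 ]
slot_floor [181.  200.4] 0.53 [ 0.4534 -0.2826]
rack [178.6 202.3] 0.67 [ 0.4564 -0.292 ]
plate_grip [146.7 221.3] 0.81 [ 0.4523 -0.2887]
plate_foot [180.8 204.6] 0.78 [ 0.4595 -0.2858]
plate_foot [380.5 298.1] 0.23 [ 0.7132 -0.0358]
```

View pics/w2.png

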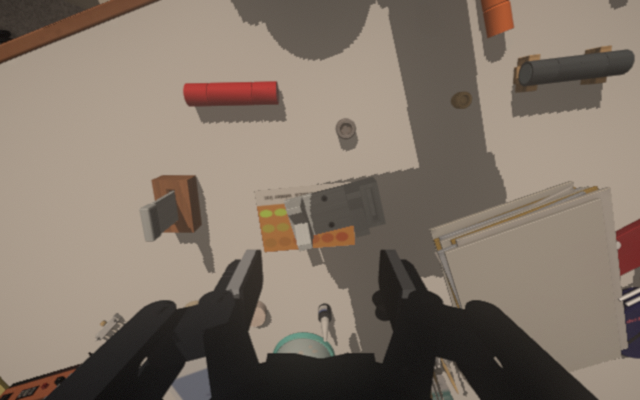

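The picture shows the jig at (325,215), with the slot block at right around (370,200), and the rack with the plate at (175,205). I continue to the rack for a close look.

```bash
python3 - <<'E'
from h import *
plan((.39,-.275,.24,162.6))
a=cv2.imread('pics/w2.png')[150:270,225:415]; cv2.imwrite('pics/w2c.png',cv2.resize(a,None,fx=4.2,fy=4.2,interpolation=cv2.INTER_CUBIC))
E
```

```text
leg (0.39, -0.275, 0.24, 162.6) [ 0.0029 -0.2267  0.0397] turn 0.0037 q6 ~ 10.0
```

View pics/w2c.png

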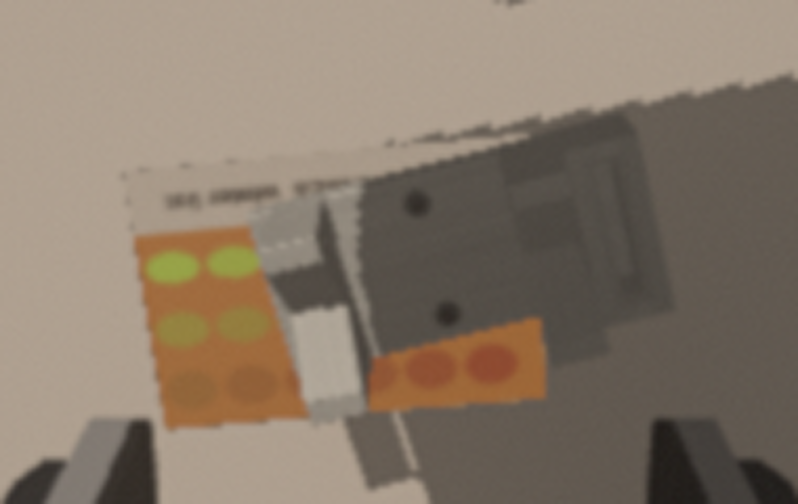

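The crop shows the screw heads at (324,198) and (331,225) in the full picture. The slot's dark line runs from about (371,188) to (375.5,216).

```bash
python3 - <<'E'
from h import *
d=np.load('w2.npz'); a=[d[k] for k in('K','R','p')]
f=lambda u,v:(225+(u+.5)/4.2-.5,150+(v+.5)/4.2-.5)
for n,P,Q,z in [('screws',(417,203),(447,313),.013),('slot',(612,158),(632,278),.02),('slotouter',(628,120),(672,308),.032),('base/edge',(362,185),(630,117),.02),]:
    A=at(f(*P),z,*a);B=at(f(*Q),z,*a);D=B-A
    print(n,A[:2],B[:2],'mid',((A+B)/2)[:2],np.hypot(*D[:2]),np.degrees(np.arctan2(D[1],D[0])))
E
```

```text
screws [ 0.51332877 -0.07415204] [ 0.55692511 -0.0761869 ] mid [ 0.53512694 -0.07516947] 0.04364380609091883 -2.6723463797632374
slot [ 0.51592987 -0.00429146] [ 0.56107105 -0.00864304] mid [ 0.53850046 -0.00646725] 0.04535043930702885 -5.506268676522823
slotouter [0.50109981 0.00311202] [0.57114    0.00107319] mid [0.53611991 0.0020926 ] 0.0700698586834608 -1.6673734083415486
base/edge [ 0.4991991  -0.08993532] [0.50367924 0.00525928] mid [ 0.50143917 -0.04233802] 0.09529997423564739 87.30548024977645
```

arm_command(series=[[0, -0.04, 0.01, 0], [0, -0.08, 0.02, 0], [0, -0.12, 0.03, 0], [0, -0.15, 0.03, 0], [0, -0.15, 0.03, 0]])

```text
time: 4.65
ee_pos: [0.4142, -0.2056, 0.2493]
tcp_rot: [-180.0, -0.0, 162.6]
wrist_force: [-0.6, -0.0, 0.2]
opening: 0.06
grasp_force: 0.0
```

arm_command(series=[[0, -0.04, 0.01, 0], [0.003, -0.077, 0.01, 0], [0.003, -0.077, 0.01, 0], [0.003, -0.077, 0.01, 0], [0.003, -0.077, 0.01, 0]])

```text
time: 5.15
ee_pos: [0.3901, -0.2752, 0.2399]
tcp_rot: [180.0, 0.0, 162.8]
wrist_force: [1.1, -0.6, 1.0]
opening: 0.0601
grasp_force: 0.0
```

```bash
python3 look.py w3 rack plate_grip plate_foot plate_stop; python3 - <<'E'
import cv2
a=cv2.imread('pics/w3.png')[110:280,210:430]; cv2.imwrite('pics/w3c.png',cv2.resize(a,None,fx=3.5,fy=3.5,interpolation=cv2.INTER_CUBIC))
E
```

```text
[-35.2  -4.2   4.3  98.4   0.  -18. ] [ 0.3901 -0.2752  0.2399] [1.7999e+02 3.0000e-02 1.6277e+02]
rack [328.4 213. ] 0.55 [ 0.4593 -0.2869]
plate_grip [331.  239.5] 0.62 [ 0.4579 -0.2859]
plate_stop [330.2 226.1] 0.88 [ 0.4585 -0.2857]
plate_stop [514.2 130.5] 0.65 [ 0.4081 -0.0505]
```

View pics/w3c.png

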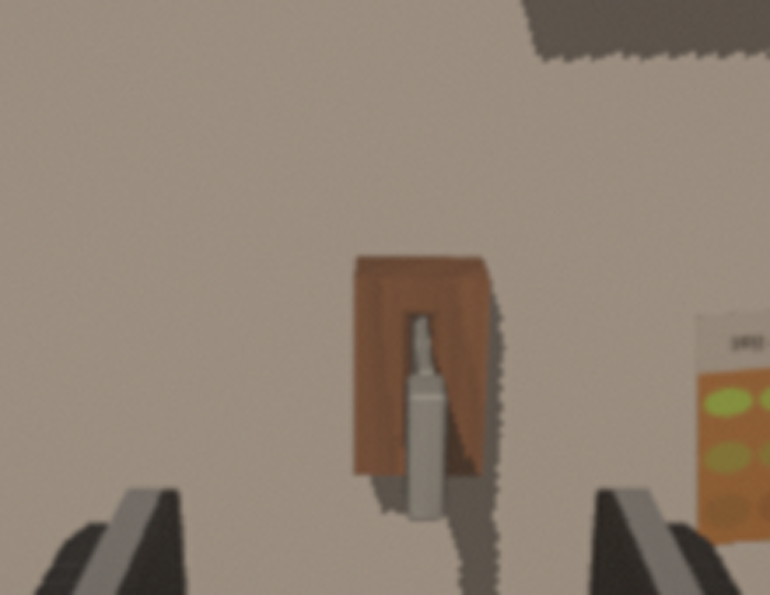

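The rack lines up with the tool. The top face of the grip bar is centred at about (331.4,239.6) in the full picture.

```bash
python3 - <<'E'
from h import *
d=np.load('w3.npz'); a=[d[k] for k in('K','R','p')]
f=lambda u,v:(210+(u+.5)/3.5-.5,110+(v+.5)/3.5-.5)
for n,u,v,z in [('A',411,392,.102),('B',443,392,.102),('C',407,520,.102),('D',445,520,.102),('ra',355,270,.032),('rb',485,270,.032),('rc',354,473,.032)]: print(n,at(f(u,v),z,*a)[:2].round(4))
print(at(f(426.5,456),.102,*a))
E
```

```text
A [ 0.4318 -0.2828]
B [ 0.4347 -0.2734]
C [ 0.4737 -0.2969]
D [ 0.4773 -0.2853]
ra [ 0.4071 -0.2951]
rb [ 0.4212 -0.2498]
rc [ 0.4848 -0.3206]
[ 0.45395113 -0.28446831  0.102     ]
```

```bash
python3 -c "
from h import *
plan((.4544,-.2846,.14,162.8),(.4544,-.2846,.073,162.8))"
```

```text
leg (0.4544, -0.2846, 0.14, 162.8) [-0.0643  0.0105  0.0998] turn -0.0004 q6 ~ -18.0
leg (0.4544, -0.2846, 0.073, 162.8) [ 0.    -0.     0.067] turn -0.0 q6 ~ -18.0
```

arm_command(series=[[-0.03, 0.005, 0.02, 0], [-0.05, 0.008, 0.04, 0], [-0.0643, 0.0105, 0.06, 0], [-0.0643, 0.0105, 0.08, 0], [-0.0643, 0.0105, 0.09, 0]])

```text
time: 5.9
ee_pos: [0.4539, -0.2846, 0.1476]
tcp_rot: [180.0, -0.1, 162.8]
wrist_force: [-0.1, -0.4, -0.4]
opening: 0.0601
grasp_force: 0.0
```

```bash
python3 look.py w4 plate_grip; python3 -c "
from h import *
plan((.4544,-.2846,.073,162.8))
a=cv2.imread('pics/w4.png')[200:400,190:450]; cv2.imwrite('pics/w4c.png',cv2.resize(a,None,fx=3,fy=3,interpolation=2))"
```

```text
[-32.1   2.3   0.4  88.2   0.  -14.8] [ 0.4539 -0.2846  0.1476] [ 1.7996e+02 -1.4000e-01  1.6276e+02]
plate_grip [324.  213.4] 0.75 [ 0.4561 -0.2845]
leg (0.4544, -0.2846, 0.073, 162.8) [-0.0011  0.0004  0.0754] turn -0.0013 q6 ~ -15.0
```

View pics/w4c.png

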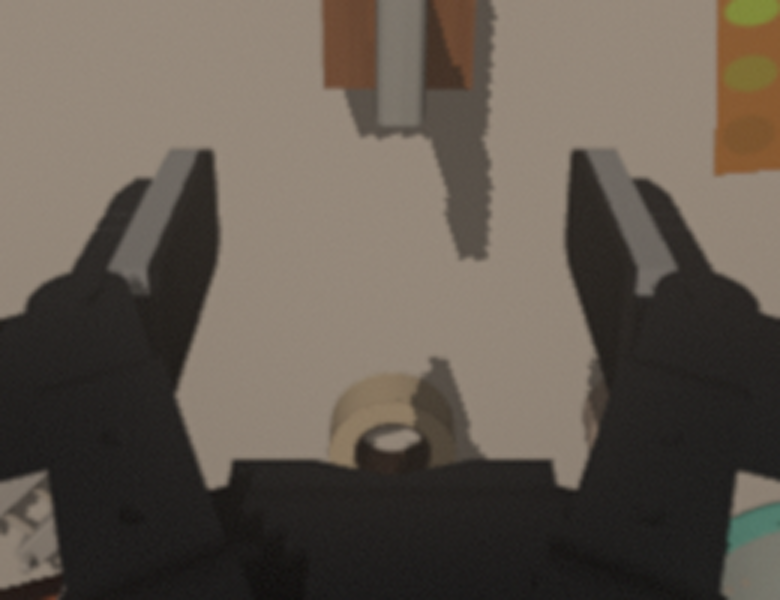

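The bar sits centred between the open fingers. Lowering and gripping.

arm_command(series=[[-0.001, 0, 0.025, 0], [-0.001, 0, 0.05, 0], [-0.001, 0, 0.068, 0], [-0.001, 0, 0.075, 0], [-0.001, 0, 0.075, 0]])

```text
time: 6.5
ee_pos: [0.4548, -0.2856, 0.0749]
tcp_rot: [180.0, -0.0, 162.7]
wrist_force: [-0.2, 0.3, 0.8]
opening: 0.0598
grasp_force: 0.0
```

arm_command(series=[[0, 0, 0, 0], [0, 0, 0, 0], [0, 0, 0, 0], [0, 0, 0, 0], [0, 0, 0, 0]], hand=0.0, grip_force=50)

```text
time: 7.0
ee_pos: [0.4554, -0.2859, 0.0756]
tcp_rot: [-180.0, 0.1, 162.7]
wrist_force: [-0.7, 0.2, 5.7]
opening: 0.0101
grasp_force: 49.1
```

arm_command(series=[[0, 0, 0, 0], [0, 0, 0, 0], [0, 0, 0, 0], [0, 0, 0, 0], [0, 0, 0, 0]])

```text
time: 7.5
ee_pos: [0.4554, -0.2859, 0.0756]
tcp_rot: [-180.0, 0.1, 162.7]
wrist_force: [0.8, 0.2, 5.6]
opening: 0.0098
grasp_force: 49.1
```

arm_command(series=[[0, 0, -0.02, 0], [0, 0, -0.04, 0], [0, 0, -0.07, 0], [0, 0, -0.1, 0], [0, 0, -0.12, 0]])

```text
time: 8.0
ee_pos: [0.4551, -0.2858, 0.1966]
tcp_rot: [-180.0, 0.1, 162.7]
wrist_force: [0.4, -0.1, -1.2]
opening: 0.0097
grasp_force: 49.1
```

```bash
python3 -c "
from h import *
print(bot.get_obs()['wrist_force'],bot.get_obs()['opening'])
plan((.475,-.02,.195,177.5))"
```

```text
[ 0.36378983 -0.11794616 -1.16979001] 0.009698266261042322
leg (0.475, -0.02, 0.195, 177.5) [0.06   0.2597 0.0014] turn -0.2582 q6 ~ -15.0
```

arm_command(series=[[0.009, 0.04, 0, -0.05], [0.018, 0.08, 0, -0.1], [0.028, 0.12, 0, -0.15], [0.035, 0.15, 0, -0.2], [0.04, 0.17, 0, -0.2582]])

```text
time: 8.5
ee_pos: [0.4672, -0.1095, 0.1946]
tcp_rot: [180.0, -0.0, 177.7]
wrist_force: [0.3, 0.1, -0.9]
opening: 0.0097
grasp_force: 49.2
```

```bash
python3 -c "
from h import *
plan((.475,-.02,.195,177.5))"
```

```text
leg (0.475, -0.02, 0.195, 177.5) [-0.0042  0.0897 -0.0004] turn 0.0035 q6 ~ -11.0
```

arm_command(series=[[-0.002, 0.03, 0, 0], [-0.004, 0.06, 0, 0], [-0.0042, 0.085, 0, 0.0035], [-0.0042, 0.09, 0, 0.0035], [-0.0042, 0.09, 0, 0.0035]])

```text
time: 9.0
ee_pos: [0.4754, -0.0212, 0.1945]
tcp_rot: [-180.0, -0.0, 177.4]
wrist_force: [0.0, -0.5, -0.9]
opening: 0.0099
grasp_force: 49.2
```

```bash
python3 look.py w5 slot_floor vblock seat plate_foot; python3 - <<'E'
import cv2
a=cv2.imread('pics/w5.png')[120:310,190:450]; b=cv2.convertScaleAbs(a,alpha=1.9)
cv2.imwrite('pics/w5c.png',cv2.resize(b,None,fx=3,fy=3,interpolation=cv2.INTER_CUBIC))
E
```

```text
[-2.6 -5.4 -2.  93.5 -0.   0. ] [ 0.4754 -0.0212  0.1945] [-1.7999e+02 -1.0000e-02  1.7740e+02]
slot_floor [333.9 222.5] 0.87 [ 0.538  -0.0093]
vblock [283.8 222.2] 0.76 [ 0.5378 -0.0732]
seat [272.  239.6] 0.9 [ 0.5379 -0.0805]
seat [322.5 127.6] 0.27 [ 0.4185 -0.0185]
plate_foot [322.5 205.2] 0.89 [ 0.5145 -0.0225]
```

View pics/w5c.png

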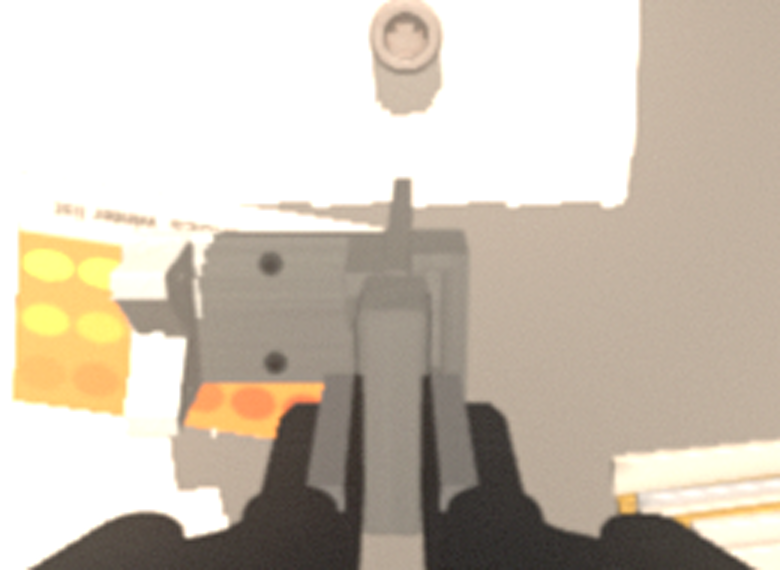

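The picture shows the plate held upright and aligned. The screws are at crop (270,263) and (275,362), the slot block's right edge near crop column 464, and the blade's near lower corner at crop (403,180).

```bash
python3 - <<'E'
from h import *
d=np.load('w5.npz'); a=[d[k] for k in('K','R','p')]
f=lambda u,v:(190+(u+.5)/3-.5,120+(v+.5)/3-.5)
def L(n,P,Q,z):
    A=at(f(*P),z,*a);B=at(f(*Q),z,*a);D=B-A
    print(n,A[:2].round(4),B[:2].round(4),'mid',((A+B)/2)[:2].round(4),np.hypot(*D[:2]).round(4),np.degrees(np.arctan2(D[1],D[0])).round(2))
L('screws',(270,263),(275,362),.013)
L('outer',(466,232),(464,398),.032)
L('near side',(348,238),(466,232),.032)
L('blade',(396,180),(411,180),.127)
g=d['p']; 
s=bot.get_obs(); Rt=Rm(s['tcp_rot'])
for x in (-.022,.022):
  for z in(-.0276+.002,.0676): print('plate pt',x,z,((proj(s['ee_pos']+Rt@[x,0,z],*a)-[190,120])*3).round(0))
# jig model overlay corners for origin/yaw guess
img=cv2.imread('pics/w5.png')
for o,yw in [((.5360,-.0755),-2.3)]:
    J=R.from_euler('z',yw,degrees=True).as_matrix()
    for P in [(-.0245,.06225,.029),(-.0245,.06975,.029),(-.0245,.0595,.032),(-.0245,.0725,.032),(-.033,.079,.01),(.033,.079,.01),(-.033,-.061,.01)]:
        print(P,((proj(J@np.array(P)+[*o,0],*a)-[190,120])*3).round(0))
E
```

```text
screws [ 0.5131 -0.0746] [ 0.557  -0.0764] mid [ 0.5351 -0.0755] 0.044 -2.34
outer [0.4978 0.0036] [0.5676 0.0013] mid [0.5327 0.0025] 0.0699 -1.91
near side [ 0.4981 -0.0411] [0.4978 0.0036] mid [ 0.4979 -0.0187] 0.0448 90.36
blade [ 0.4531 -0.0212] [ 0.4533 -0.0173] mid [ 0.4532 -0.0192] 0.004 87.31
plate pt -0.022 -0.025599999999999998 [395. 541.]
plate pt -0.022 0.0676 [394. 334.]
plate pt 0.022 -0.025599999999999998 [396. 315.]
plate pt 0.022 0.0676 [394. 180.]
(-0.0245, 0.06225, 0.029) [424. 271.]
(-0.0245, 0.06975, 0.029) [443. 270.]
(-0.0245, 0.0595, 0.032) [417. 273.]
(-0.0245, 0.0725, 0.032) [451. 273.]
(-0.033, 0.079, 0.01) [464. 235.]
(0.033, 0.079, 0.01) [461. 382.]
(-0.033, -0.061, 0.01) [118. 237.]
```

```bash
python3 -c "
from h import *
plan((.5385,-.0102,.115,177.7))"
```

```text
leg (0.5385, -0.0102, 0.115, 177.7) [-0.0624  0.0154  0.0795] turn -0.0081 q6 ~ 0.0
```

arm_command(series=[[-0.03, 0.008, 0, 0], [-0.055, 0.014, 0.01, -0.005], [-0.0625, 0.0155, 0.035, -0.005], [-0.0625, 0.0155, 0.06, -0.005], [-0.0625, 0.0155, 0.0795, -0.005]])

```text
time: 9.75
ee_pos: [0.5384, -0.0099, 0.1132]
tcp_rot: [-180.0, -0.1, 177.5]
wrist_force: [-0.5, 0.6, -1.7]
opening: 0.0101
grasp_force: 49.2
```

arm_command(series=[[0, 0, 0, 0], [0, 0, 0.003, 0], [0, 0, 0.006, 0], [0, 0, 0.01, 0], [0, 0, 0.013, 0]])

```text
time: 10.25
ee_pos: [0.5389, -0.0092, 0.1025]
tcp_rot: [180.0, 0.1, 177.6]
wrist_force: [0.2, 0.2, 0.1]
opening: 0.0101
grasp_force: 49.2
```

```bash
python3 look.py w6 slot_floor plate_foot; python3 - <<'E'
import sys; sys.argv=['x']
from h import *
print(bot.get_obs()['wrist_force'],bot.get_obs()['torque']); plan((.5385,-.0102,.09,177.7))
a=cv2.imread('pics/w6.png')[130:330,210:450]; b=cv2.convertScaleAbs(a,alpha=2.2)
cv2.imwrite('pics/w6c.png',cv2.resize(b,None,fx=3,fy=3,interpolation=cv2.INTER_CUBIC))
E
```

```text
[-1.   2.6 -4.3 83.1  0.   1.4] [ 0.5389 -0.0092  0.1025] [1.8000e+02 6.0000e-02 1.7758e+02]
slot_floor [324.1 199.7] 0.72 [ 0.5419 -0.008 ]
plate_foot [214.  343.1] 0.22 [ 0.6972 -0.1318]
[ 0.19443278 -0.38152976 -0.38912152] [ 0.07339763 -0.03144002  0.00802743]
leg (0.5385, -0.0102, 0.09, 177.7) [-0.     -0.001   0.0121] turn -0.0019 q6 ~ 1.0
```

View pics/w6c.png

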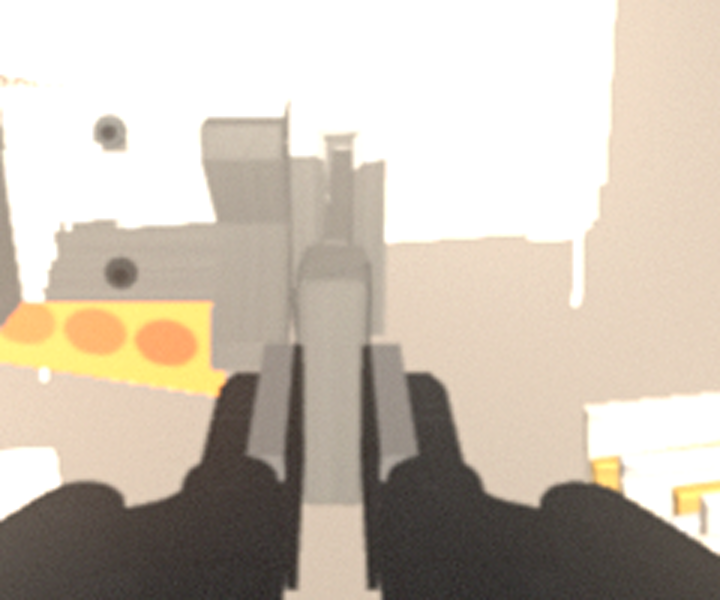

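The blade foot at crop (341,150) is centred over the bevelled mouth, crop columns 325–357. Lowering it in.

arm_command(series=[[0, -0.0005, 0.003, 0], [0, -0.0005, 0.006, 0], [0, -0.0005, 0.009, 0], [0, -0.0005, 0.012, 0], [0, -0.0005, 0.014, 0]])

```text
time: 10.9
ee_pos: [0.5384, -0.0096, 0.0877]
tcp_rot: [180.0, -0.0, 177.6]
wrist_force: [-0.8, -0.3, -1.1]
opening: 0.0097
grasp_force: 49.2
```

arm_command(series=[[0, 0, 0.003, 0], [0, 0, 0.006, 0], [0, 0, 0.009, 0], [0, 0, 0.011, 0], [0, 0, 0.0125, 0]])

```text
time: 11.4
ee_pos: [0.5394, -0.0097, 0.0775]
tcp_rot: [180.0, 0.2, 177.6]
wrist_force: [-3.1, -0.6, 20.2]
opening: 0.0098
grasp_force: 51.8
```

arm_command(series=[[0, 0, -0.002, 0], [0, 0, -0.002, 0], [0, 0, -0.002, 0], [0, 0, -0.002, 0], [0, 0, -0.002, 0]], hand=0.045)

```text
time: 11.9
ee_pos: [0.5385, -0.0097, 0.0774]
tcp_rot: [-180.0, -0.0, 177.6]
wrist_force: [1.1, 0.2, 0.4]
opening: 0.0454
grasp_force: 0.0
```

arm_command(series=[[0, 0, 0, 0], [0, 0, -0.01, 0], [0, 0, -0.03, 0], [0, 0, -0.06, 0], [0, 0, -0.09, 0]])

```text
time: 12.4
ee_pos: [0.5383, -0.0097, 0.1691]
tcp_rot: [-180.0, -0.0, 177.6]
wrist_force: [1.1, -0.1, -0.2]
opening: 0.0453
grasp_force: 0.0
```

arm_command(series=[[0.02, 0, -0.01, 0], [0.04, 0, -0.03, 0], [0.07, 0, -0.05, 0], [0.08, 0, -0.05, 0], [0.08, 0, -0.05, 0]])

```text
time: 12.9
ee_pos: [0.4583, -0.0063, 0.2188]
tcp_rot: [180.0, 0.1, 177.6]
wrist_force: [1.4, 0.5, 0.2]
opening: 0.0456
grasp_force: 0.0
```

```bash
python3 look.py w7 slot_floor plate_grip plate_foot seat; python3 - <<'E'
import sys
from h import *
d=np.load('w7.npz'); a=[d[k] for k in('K','R','p')]
for n in('top','side'):
    c,K,Rc,p=cam(n); 
    for t,z in [('plate_grip',.092),('plate_foot',.008)]:
        for r in bot.mark_of(n,t)[:1]: print(n,t,r['confidence'],at(r['location'],z,K,Rc,p)[:2])
    if n=='side': sd=c['color']
# expected corners of grip bar top (z .102) if home
J=R.from_euler('z',-2.3,degrees=True).as_matrix(); o=np.array([.536,-.0755,0])
x0,y0,s=180,120,2.6
for P in [(-.022,.060,.102),(-.022,.072,.102),(.022,.060,.102),(.022,.072,.102)]: print(((proj(J@np.array(P)+o,*a)-[x0,y0]+.5)*s-.5).round(0))
A=cv2.convertScaleAbs(cv2.imread('pics/w7.png')[y0:y0+220,x0:x0+180],alpha=1.8); A=cv2.resize(A,None,fx=s,fy=s,interpolation=2)
B=cv2.resize(sd[180:260,285:365],None,fx=4,fy=4,interpolation=2); B=cv2.copyMakeBorder(B,0,A.shape[0]-B.shape[0],0,0,0)
cv2.imwrite('pics/w7c.png',np.hstack([A,B]))
E
```

```text
[-0.8 -7.4 -1.1 96.2 -0.   1.6] [ 0.4583 -0.0063  0.2188] [1.8000e+02 1.4000e-01 1.7759e+02]
slot_floor [322.9 227.3] 0.78 [ 0.5377 -0.0084]
slot_floor [323.1 230.2] 0.39 [ 0.542  -0.0083]
plate_grip [321.4 258.4] 0.72 [ 0.5385 -0.0107]
plate_grip [322.2 229.5] 0.71 [ 0.5046 -0.0084]
plate_foot [322.8 228.2] 0.74 [ 0.539  -0.0086]
seat [265.  241.8] 0.9 [ 0.5354 -0.0788]
side plate_grip 0.82 [ 0.54207924 -0.00341675]
side plate_foot 0.88 [0.5438935  0.00621706]
[356. 324.]
[386. 324.]
[357. 420.]
[386. 420.]
```

View pics/w7c.png

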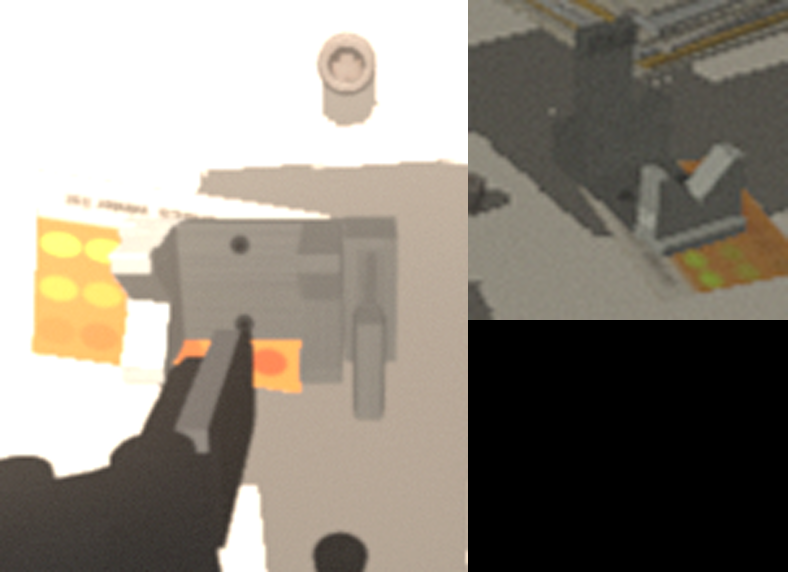

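The bar outline matches the prediction for a plate fully home (predicted columns 356–386 and end row 420, seen 354–383 and 417). So the plate is seated. Now to the barrel.

```bash
python3 - <<'E'
from h import *
# w1 pose
T=None
c,K,Rc,p=cam('wrist'); T=np.array(c['T_tool_cam'])
Rt=R.from_euler('xyz',[179.95,.05,162.52],degrees=True).as_matrix(); a=(K,Rt@T[:3,:3],np.array([.3808,.2589,.2802])+Rt@T[:3,3])
A=at((305,199),.031,*a);B=at((389.5,193),.031,*a);D=B-A
print(A,B,(A+B)/2,np.hypot(*D[:2]),np.degrees(np.arctan2(D[1],D[0])))
plan((.44,.20,.23,262))
E
```

```text
[0.42233544 0.2206053  0.031     ] [0.45032888 0.33871373 0.031     ] [0.43633216 0.27965952 0.031     ] 0.12138053588047555 76.666104045578
leg (0.44, 0.2, 0.23, 262) [ 0.0274  0.2053 -0.0126] turn -1.4733 q6 ~ 2.0
```

arm_command(series=[[0.004, 0.03, 0, -0.14], [0.008, 0.06, 0, -0.28], [0.012, 0.09, 0, -0.42], [0.016, 0.12, 0, -0.56], [0.02, 0.13, 0, -0.7]], hand=0.06)

```text
time: 14.0
ee_pos: [0.4439, 0.1265, 0.2174]
tcp_rot: [180.0, 0.0, -141.9]
wrist_force: [-0.4, -1.0, 0.7]
opening: 0.06
grasp_force: 0.0
```

```bash
python3 -c "
from h import *
plan((.42,.21,.22,256.7))"
```

```text
leg (0.42, 0.21, 0.22, 256.7) [-0.0328  0.0804 -0.0025] turn -0.6732 q6 ~ -22.0
```

arm_command(series=[[-0.007, 0.016, 0, -0.14], [-0.014, 0.032, 0, -0.28], [-0.021, 0.05, 0, -0.42], [-0.028, 0.07, 0, -0.56], [-0.033, 0.08, 0, -0.673]])

```text
time: 14.5
ee_pos: [0.4208, 0.2091, 0.2176]
tcp_rot: [180.0, 0.0, -103.4]
wrist_force: [0.7, 0.3, -0.3]
opening: 0.06
grasp_force: 0.0
```

```bash
python3 look.py w8 barrel_center rest; python3 - <<'E'
from h import *
x0,y0,s=200,110,3
A=cv2.convertScaleAbs(cv2.imread('pics/w8.png')[y0:y0+190,x0:x0+240],alpha=1.5); cv2.imwrite('pics/w8c.png',cv2.resize(A,None,fx=s,fy=s,interpolation=2))
E
```

```text
[ 26.4  -5.8   0.3  96.1   0.  -50.2] [0.4208 0.2091 0.2176] [ 1.8000e+02  1.0000e-02 -1.0337e+02]
barrel_center [411.3 145.4] 0.76 [0.3104 0.1992]
barrel_center [318.4 231.4] 0.6 [0.4402 0.2791]
rest [ 9.3 21.8] 0.5 [ 0.7198 -0.0356]
```

View pics/w8c.png

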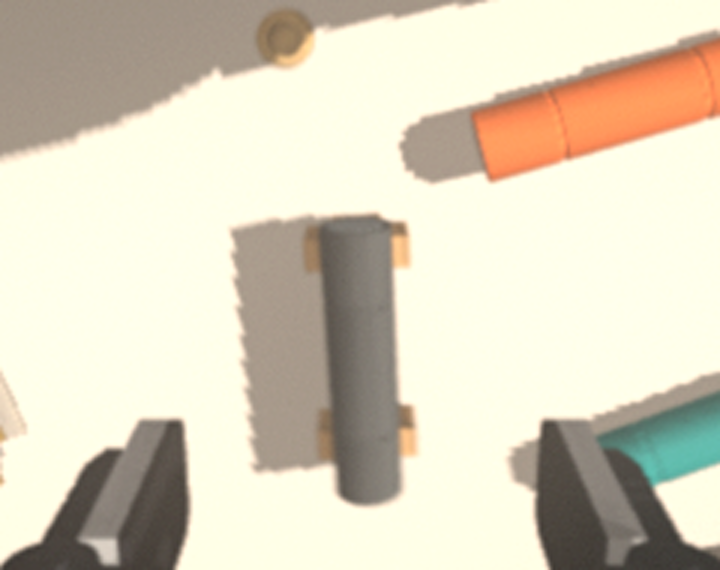

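```bash
python3 - <<'E'
from h import *
from scipy.optimize import least_squares
d=np.load('w8.npz'); a=[d[k] for k in('K','R','p')]
f=lambda P:((proj(P,*a)-[200,110]+.5)*3-.5)
def sil(q):
    # silhouette mids of end discs, row extremes
    x,y,w=q; ax=np.array([np.cos(w),np.sin(w),0]); n=np.array([-ax[1],ax[0],0]); c=np.array([x,y,.031]); out=[]
    th=np.linspace(0,2*np.pi,180)
    E=[np.array([f(c+s*.06*ax+.015*(np.cos(t)*n+np.sin(t)*[0,0,1])) for t in th]) for s in(-1,1)]
    return E
def mid(e): return (e[:,0].min()+e[:,0].max())/2
def res(q):
    N,F=sil(q)
    return [mid(N)-357,mid(F)-369,N[:,1].min()-217,F[:,1].max()-504]
r=least_squares(res,[.437,.28,np.radians(77)],x_scale=[.01,.01,.05]); print(r.x[:2],np.degrees(r.x[2]),r.fun); N,F=sil(r.x); print(N.min(0),N.max(0),F.min(0),F.max(0))
x,y,w=r.x; plan((x,y,.10,np.degrees(w)+180),(x,y,.012,np.degrees(w)+180))
E
```

```text
Traceback (most recent call last):
TypeError: can't multiply sequence by non-int of type 'numpy.float64'
```

```bash
python3 - <<'E'
from h import *
from scipy.optimize import least_squares
d=np.load('w8.npz'); a=[d[k] for k in('K','R','p')]
f=lambda P:((proj(P,*a)-[200,110]+.5)*3-.5)
Z=np.array([0,0,1.])
def sil(q):
    x,y,w=q; ax=np.array([np.cos(w),np.sin(w),0]); n=np.array([-ax[1],ax[0],0]); c=np.array([x,y,.031])
    return [np.array([f(c+s*.06*ax+.015*(np.cos(t)*n+np.sin(t)*Z)) for t in np.linspace(0,2*np.pi,180)]) for s in(-1,1)]
def mid(e): return (e[:,0].min()+e[:,0].max())/2
def res(q):
    N,F=sil(q)
    return [mid(N)-357,mid(F)-369,N[:,1].min()-217,F[:,1].max()-504]
r=least_squares(res,[.437,.28,np.radians(77)],x_scale=[.01,.01,.05]); print(r.x[:2],np.degrees(r.x[2]),r.fun); N,F=sil(r.x); print(N.min(0),N.max(0),F.min(0),F.max(0))
x,y,w=r.x; plan((x,y,.10,np.degrees(w)+180),(x,y,.012,np.degrees(w)+180))
E
```

```text
[0.43693659 0.27846538] 78.97057711757975 [-0.02047322  0.02248304 -1.81888517  2.0712238 ]
[319.58674961 215.18111483] [394.37230395 234.45609835] [335.07882479 469.90082589] [402.96614129 506.0712238 ]
leg (np.float64(0.4369365891932382), np.float64(0.27846537916279634), 0.1, np.float64(259.0)) [-0.072   0.0015  0.1175] turn -0.0485 q6 ~ -50.0
leg (np.float64(0.4369365891932382), np.float64(0.27846537916279634), 0.012, np.float64(259.0)) [ 0.    -0.     0.088] turn -0.0 q6 ~ -50.0
```

The barrel fits at (0.437, 0.2785) with its axis at 79°. Approaching.

arm_command(series=[[-0.03, 0, 0.03, -0.015], [-0.06, 0.001, 0.06, -0.03], [-0.072, 0.0015, 0.09, -0.0485], [-0.072, 0.0015, 0.11, -0.0485], [-0.072, 0.0015, 0.12, -0.0485]])

```text
time: 15.15
ee_pos: [0.4364, 0.2773, 0.0954]
tcp_rot: [179.9, -0.1, -101.2]
wrist_force: [0.1, -0.0, 0.6]
opening: 0.0601
grasp_force: 0.0
```

```bash
python3 -c "
from h import *
plan((.4369,.2785,.012,259))"
```

```text
leg (0.4369, 0.2785, 0.012, 259) [-0.0015 -0.0004  0.0834] turn -0.0026 q6 ~ -46.0
```

arm_command(series=[[-0.001, 0, 0.02, 0], [-0.001, 0, 0.04, 0], [-0.001, 0, 0.06, 0], [-0.001, 0, 0.075, 0], [-0.001, 0, 0.082, 0]])

```text
time: 15.65
ee_pos: [0.4371, 0.2785, 0.0148]
tcp_rot: [180.0, -0.0, -101.1]
wrist_force: [0.0, 1.3, 0.7]
opening: 0.0599
grasp_force: 0.0
```

arm_command(series=[[0, 0, 0, 0], [0, 0, 0, 0], [0, 0, 0, 0], [0, 0, 0, 0], [0, 0, 0, 0]], hand=0.0, grip_force=60)

```text
time: 16.15
ee_pos: [0.4384, 0.2795, 0.0175]
tcp_rot: [-179.8, 0.1, -101.0]
wrist_force: [0.1, -2.7, 4.9]
opening: 0.0207
grasp_force: 51.0
```

arm_command(series=[[0, 0, 0, 0], [0, 0, 0, 0], [0, 0, 0, 0], [0, 0, 0, 0], [0, 0, 0, 0]])

```text
time: 16.65
ee_pos: [0.4384, 0.2795, 0.0175]
tcp_rot: [-179.8, 0.1, -101.0]
wrist_force: [1.8, -1.9, 5.2]
opening: 0.021
grasp_force: 51.0
```

The opening is 21 mm instead of about 28, and the tool was pushed up. The pads, farther back when open, grip the barrel above its middle, so I reopen, go lower and regrip.

arm_command(series=[[0, 0, 0, 0], [0, 0, 0, 0], [0, 0, 0, 0], [0, 0, 0, 0], [0, 0, 0, 0]], hand=0.05)

```text
time: 17.15
ee_pos: [0.4371, 0.2792, 0.0155]
tcp_rot: [180.0, -0.0, -101.0]
wrist_force: [-0.1, 0.2, 0.1]
opening: 0.0499
grasp_force: 0.0
```

```bash
python3 look.py w9 barrel_center; python3 - <<'E'
from h import *
s=bot.get_obs(); plan((.4369,.2785,.006,259)); print(s['opening'])
A=cv2.convertScaleAbs(cv2.imread('pics/w9.png')[120:400,150:490],alpha=1.8); cv2.imwrite('pics/w9c.png',cv2.resize(A,None,fx=2,fy=2,interpolation=2))
E
```

```text
[ 32.6   1.5 -15.1  73.4   0.  -46.5] [0.4371 0.2792 0.0155] [ 1.7999e+02 -1.0000e-02 -1.0096e+02]
barrel_center [318.6 257.4] 0.81 [0.438  0.2789]
barrel_center [537.7  62.5] 0.59 [0.3215 0.2012]
leg (0.4369, 0.2785, 0.006, 259) [0.0007 0.0001 0.0096] turn 0.0006 q6 ~ -46.0
0.05012689607521693
```

I have now viewed 12 pictures, over the limit of 10, so I view no more and rely on measured numbers from here. Lowering 10 mm and regripping.

arm_command(series=[[0, 0, 0.003, 0], [0, 0, 0.006, 0], [0, 0, 0.01, 0], [0, 0, 0.01, 0], [0, 0, 0.01, 0]])

```text
time: 17.75
ee_pos: [0.437, 0.2791, 0.0054]
tcp_rot: [180.0, -0.0, -101.0]
wrist_force: [0.5, 0.3, -0.2]
opening: 0.05
grasp_force: 0.0
```

arm_command(series=[[0, 0, 0, 0], [0, 0, 0, 0], [0, 0, 0, 0], [0, 0, 0, 0], [0, 0, 0, 0]], hand=0.0, grip_force=60)

```text
time: 18.25
ee_pos: [0.4383, 0.2793, 0.0062]
tcp_rot: [-179.9, 0.0, -101.0]
wrist_force: [6.2, -1.4, 0.2]
opening: 0.0276
grasp_force: 60.4
```

arm_command(series=[[0, 0, 0, 0], [0, 0, 0, 0], [0, 0, 0, 0], [0, 0, 0, 0], [0, 0, 0, 0]])

```text
time: 18.75
ee_pos: [0.4383, 0.2793, 0.0062]
tcp_rot: [-179.9, 0.0, -101.0]
wrist_force: [5.0, -1.8, 0.9]
opening: 0.0277
grasp_force: 60.4
```

arm_command(series=[[0, 0, -0.02, 0], [0, 0, -0.05, 0], [0, 0, -0.08, 0], [0, 0, -0.11, 0], [0, 0, -0.135, 0]])

```text
time: 19.25
ee_pos: [0.4369, 0.2792, 0.1421]
tcp_rot: [180.0, 0.0, -101.0]
wrist_force: [0.6, 1.7, -1.6]
opening: 0.0275
grasp_force: 60.4
```

```bash
python3 -c "
from h import *
s=bot.get_obs(); print(s['wrist_force'],s['opening'],s['ee_pos'])
plan((.5358,-.0765,.141,267.7))"
```

```text
[ 0.57835595  1.67177007 -1.64641351] 0.027463075811603673 [0.43689134 0.27923831 0.14209791]
leg (0.5358, -0.0765, 0.141, 267.7) [ 0.3305 -0.1647  0.0009] turn -0.1511 q6 ~ -46.0
```

arm_command(series=[[0.035, -0.017, 0, -0.03], [0.07, -0.035, 0, -0.06], [0.11, -0.055, 0, -0.09], [0.15, -0.075, 0, -0.12], [0.17, -0.085, 0, -0.151]])

```text
time: 19.75
ee_pos: [0.4883, 0.0935, 0.1404]
tcp_rot: [180.0, -0.0, -92.3]
wrist_force: [-0.8, 0.5, -1.9]
opening: 0.0277
grasp_force: 60.5
```

```bash
python3 -c "
from h import *
plan((.5358,-.0765,.141,267.7))"
```

```text
leg (0.5358, -0.0765, 0.141, 267.7) [ 0.1679 -0.0544 -0.0006] turn -0.0008 q6 ~ -77.0
```

arm_command(series=[[0.04, -0.013, 0, 0], [0.08, -0.026, 0, 0], [0.12, -0.039, 0, 0], [0.15, -0.049, 0, 0], [0.168, -0.0545, 0, 0]])

```text
time: 20.25
ee_pos: [0.5359, -0.0761, 0.1401]
tcp_rot: [179.9, 0.0, -92.4]
wrist_force: [0.2, 0.7, -0.4]
opening: 0.0276
grasp_force: 60.5
```

```bash
python3 - <<'E'
from h import *
s=bot.get_obs();print(s['ee_pos'],s['tcp_rot']); plan((.5358,-.0765,.06,267.7))
for n in('top','side','wrist'):
    c,K,Rc,p=cam(n); cv2.imwrite(f'pics/{n}9.png',c['color'])
    z=s['ee_pos'][2]+.0248
    for t,zz in [('barrel_center',z),('seat',.0512),('vblock',0),('plate_grip',.092)]:
        for r in bot.mark_of(n,t)[:2]: print(n,t,np.round(r['location']),round(r['confidence'],2),at(r['location'],zz,K,Rc,p)[:2].round(4))
E
```

```text
[ 0.53589901 -0.07611302  0.14011895] [ 1.79943917e+02  1.00003291e-02 -9.24186257e+01]
leg (0.5358, -0.0765, 0.06, 267.7) [0.0004 0.     0.0801] turn -0.0021 q6 ~ -96.0
top barrel_center [208. 271.] 0.89 [0.3019 0.3043]
top barrel_center [253. 261.] 0.83 [0.3256 0.182 ]
top plate_grip [322. 189.] 0.4 [ 0.5347 -0.011 ]
side barrel_center [278. 261.] 0.88 [ 0.242  -0.3228]
side barrel_center [192. 183.] 0.75 [0.2174 0.0504]
side seat [333. 212.] 0.68 [ 0.5415 -0.0698]
side vblock [329. 230.] 0.9 [ 0.5313 -0.0677]
side plate_grip [319. 187.] 0.65 [0.5466 0.0059]
side plate_grip [316. 215.] 0.52 [ 0.457 -0.117]
wrist barrel_center [535. 103.] 0.86 [ 0.4374 -0.1505]
wrist barrel_center [321. 267.] 0.73 [ 0.5353 -0.0723]
wrist seat [421. 230.] 0.47 [ 0.4447 -0.0409]
```

The bar overhangs to jig y = 60, so I descend about 9 mm back from the stop and slide forward afterwards.

arm_command(series=[[0.009, 0, 0, 0], [0.009, 0, 0.02, 0], [0.009, 0, 0.045, 0], [0.009, 0, 0.065, 0], [0.009, 0, 0.08, 0]])

```text
time: 21.5
ee_pos: [0.535, -0.0835, 0.0591]
tcp_rot: [179.9, 0.0, -92.3]
wrist_force: [0.7, -0.2, -1.0]
opening: 0.0278
grasp_force: 60.5
```

arm_command(series=[[0, 0, 0.005, 0], [0, 0, 0.012, 0], [0, 0, 0.019, 0], [0, 0, 0.026, 0], [0, 0, 0.03, 0]])

```text
time: 22.0
ee_pos: [0.5355, -0.0829, 0.0301]
tcp_rot: [180.0, 0.0, -92.3]
wrist_force: [-0.1, -0.3, -1.9]
opening: 0.0275
grasp_force: 60.5
```

```bash
cat > st.py <<'E'
from h import *
s=bot.get_obs();print(s['ee_pos'].round(4),s['tcp_rot'].round(2),s['wrist_force'].round(2),s['torque'].round(3),s['opening'].round(4))
J=R.from_euler('z',-2.3,degrees=True).as_matrix(); print('tcp in jig',(J.T@(s['ee_pos']-[.5358,-.0757,0])).round(4))
E
python3 st.py
```

```text
Traceback (most recent call last):
  File "st.py", line 2, in <module>
    s=bot.get_obs();print(s['ee_pos'].round(4),s['tcp_rot'].round(2),s['wrist_force'].round(2),s['torque'].round(3),s['opening'].round(4))
                                                                                                                    ^^^^^^^^^^^^^^^^^^
AttributeError: 'float' object has no attribute 'round'
```

arm_command(series=[[0, 0, 0.001, 0], [0, 0, 0.002, 0], [0, 0, 0.003, 0], [0, 0, 0.003, 0], [0, 0, 0.003, 0]])

```text
time: 22.5
ee_pos: [0.5357, -0.083, 0.0278]
tcp_rot: [-180.0, -0.0, -92.3]
wrist_force: [-0.5, 0.6, -2.0]
opening: 0.0275
grasp_force: 60.5
```

```bash
sed -i "s/,s\['opening'\].round(4)//" st.py; python3 st.py
```

```text
[ 0.5357 -0.083   0.0278] [-179.98   -0.    -92.31] [-0.47  0.58 -1.98] [-0.011 -0.047  0.015]
tcp in jig [ 0.0002 -0.0073  0.0278]
```

Still no contact, with TCP at 27.8 mm against about 26.4 expected at the seat. Lowering gently.

arm_command(series=[[0, 0, 0.0005, 0], [0, 0, 0.001, 0], [0, 0, 0.0015, 0], [0, 0, 0.0015, 0], [0, 0, 0.0015, 0]])

```text
time: 23.0
ee_pos: [0.5356, -0.0829, 0.0261]
tcp_rot: [180.0, -0.0, -92.3]
wrist_force: [0.6, -0.2, -2.2]
opening: 0.028
grasp_force: 60.5
```

```bash
python3 st.py
```

```text
[ 0.5356 -0.0829  0.0261] [180.    -0.   -92.32] [ 0.56 -0.21 -2.16] [0.033 0.037 0.019]
tcp in jig [ 0.0001 -0.0072  0.0261]
```

arm_command(series=[[-0.002, 0, 0, 0], [-0.004, 0, 0, 0], [-0.0055, 0, 0, 0], [-0.0065, 0, 0, 0], [-0.007, 0, 0, 0]])

```text
time: 23.5
ee_pos: [0.5359, -0.0758, 0.0261]
tcp_rot: [-180.0, -0.0, -92.3]
wrist_force: [0.8, 0.9, -2.0]
opening: 0.0279
grasp_force: 60.5
```

arm_command(series=[[-0.0005, 0, 0, 0], [-0.001, 0, 0, 0], [-0.0015, 0, 0, 0], [-0.0015, 0, 0, 0], [-0.0015, 0, 0, 0]])

```text
time: 24.0
ee_pos: [0.5359, -0.0745, 0.0261]
tcp_rot: [-180.0, -0.0, -92.3]
wrist_force: [0.8, -0.5, -1.5]
opening: 0.0276
grasp_force: 60.5
```

```bash
python3 st.py
```

```text
[ 0.5359 -0.0745  0.0261] [-180.     -0.    -92.32] [ 0.78 -0.5  -1.48] [ 0.046 -0.012  0.032]
tcp in jig [0.0001 0.0012 0.0261]
```

arm_command(series=[[-0.0005, 0, 0, 0], [-0.001, 0, 0, 0], [-0.001, 0, 0, 0], [-0.001, 0, 0, 0], [-0.001, 0, 0, 0]])

```text
time: 24.5
ee_pos: [0.536, -0.0735, 0.0261]
tcp_rot: [-180.0, 0.0, -92.3]
wrist_force: [-0.1, -0.3, -1.1]
opening: 0.0278
grasp_force: 60.5
```

arm_command(series=[[-0.0005, 0, 0, 0], [-0.001, 0, 0, 0], [-0.001, 0, 0, 0], [-0.001, 0, 0, 0], [-0.001, 0, 0, 0]])

```text
time: 25.0
ee_pos: [0.536, -0.0725, 0.0261]
tcp_rot: [-180.0, -0.0, -92.3]
wrist_force: [-0.0, -0.5, -1.4]
opening: 0.0274
grasp_force: 60.5
```

```bash
python3 st.py
```

```text
[ 0.536  -0.0725  0.0261] [-180.     -0.    -92.32] [-0.01 -0.47 -1.44] [-0.     0.001  0.003]
tcp in jig [0.0001 0.0033 0.0261]
```

arm_command(series=[[-0.0005, 0, 0, 0], [-0.001, 0, 0, 0], [-0.001, 0, 0, 0], [-0.001, 0, 0, 0], [-0.001, 0, 0, 0]])

```text
time: 25.5
ee_pos: [0.536, -0.0715, 0.0261]
tcp_rot: [-180.0, -0.0, -92.3]
wrist_force: [0.6, -0.6, -1.1]
opening: 0.028
grasp_force: 60.5
```

arm_command(series=[[-0.0005, 0, 0, 0], [-0.001, 0, 0, 0], [-0.001, 0, 0, 0], [-0.001, 0, 0, 0], [-0.001, 0, 0, 0]])

```text
time: 26.0
ee_pos: [0.5361, -0.0704, 0.0261]
tcp_rot: [-180.0, -0.0, -92.3]
wrist_force: [0.4, 0.3, -2.4]
opening: 0.0276
grasp_force: 60.5
```

```bash
python3 st.py
```

```text
[ 0.5361 -0.0704  0.0261] [-180.     -0.    -92.31] [ 0.41  0.34 -2.4 ] [0.013 0.003 0.044]
tcp in jig [0.0001 0.0053 0.0261]
```

arm_command(series=[[-0.0005, 0, 0, 0], [-0.001, 0, 0, 0], [-0.001, 0, 0, 0], [-0.001, 0, 0, 0], [-0.001, 0, 0, 0]])

```text
time: 26.5
ee_pos: [0.5361, -0.0695, 0.0261]
tcp_rot: [180.0, -0.0, -92.3]
wrist_force: [-0.3, -0.2, -1.9]
opening: 0.0273
grasp_force: 60.5
```

```bash
python3 st.py; python3 - <<'E'
from h import *
c,K,Rc,p=cam('wrist'); np.savez('w10.npz',K=K,R=Rc,p=p); cv2.imwrite('pics/w10.png',c['color'])
for t,z in [('barrel_center',.0512),('plate_grip',.092)]:
    for r in bot.mark_of('wrist',t)[:2]: print(t,np.round(r['location']),round(r['confidence'],2),at(r['location'],z,K,Rc,p)[:2].round(4))
c,K,Rc,p=cam('side')
for t,z in [('barrel_center',.0512),('plate_grip',.092),('plate_stop',.0512)]:
    for r in bot.mark_of('side',t)[:2]: print('side',t,np.round(r['location']),round(r['confidence'],2),at(r['location'],z,K,Rc,p)[:2].round(4))
E
```

```text
[ 0.5361 -0.0695  0.0261] [180.    -0.   -92.31] [-0.26 -0.21 -1.92] [ 0.022 -0.026  0.024]
tcp in jig [0.0001 0.0063 0.0261]
barrel_center [316. 265.] 0.66 [ 0.5377 -0.0705]
side barrel_center [280. 261.] 0.9 [ 0.319  -0.1871]
side barrel_center [190. 183.] 0.82 [0.2806 0.2905]
side plate_grip [317. 190.] 0.63 [ 0.5295 -0.0065]
side plate_grip [440. 270.] 0.57 [ 0.5487 -0.4242]
side plate_stop [320. 204.] 0.39 [ 0.5401 -0.0115]
```

arm_command(series=[[-0.0005, 0, 0, 0], [-0.001, 0, 0, 0], [-0.001, 0, 0, 0], [-0.001, 0, 0, 0], [-0.001, 0, 0, 0]])

```text
time: 27.35
ee_pos: [0.5362, -0.0685, 0.0261]
tcp_rot: [-180.0, -0.0, -92.3]
wrist_force: [-0.1, -0.7, -0.9]
opening: 0.0277
grasp_force: 60.6
```

```bash
python3 st.py; python3 - <<'E'
from h import *
d=np.load('w10.npz'); a=[d[k] for k in('K','R','p')]
g=cv2.cvtColor(cv2.imread('pics/w10.png'),cv2.COLOR_BGR2GRAY)
for dc in (312,320,328): print(dc,list(zip(range(90,260,3),g[90:260:3,dc-1:dc+2].mean(1).astype(int))))
J=R.from_euler('z',-2.3,degrees=True).as_matrix(); o=np.array([.5358,-.0757,0])
for yc in (.0063,.0043,.0023):
    print(yc,[proj(J@np.array([0,yc-.06,z])+o,*a).round(1) for z in (.0362,.0662)])
print('rest edges',[proj(J@np.array([0,y,.03])+o,*a).round(1) for y in(-.052,-.032)], 'plate', [proj(J@np.array([0,y,z])+o,*a).round(1) for y,z in((.0635,.0662),(.06,.102))])
E
```

```text
[ 0.5362 -0.0685  0.0261] [-180.     -0.    -92.31] [-0.11 -0.74 -0.91] [-0.187  0.059  0.004]
tcp in jig [0.0001 0.0072 0.0261]
312 [(90, np.int64(134)), (93, np.int64(137)), (96, np.int64(138)), (99, np.int64(137)), (102, np.int64(138)), (105, np.int64(137)), (108, np.int64(137)), (111, np.int64(135)), (114, np.int64(132)), (117, np.int64(128)), (120, np.int64(128)), (123, np.int64(129)), (126, np.int64(128)), (129, np.int64(104)), (132, np.int64(148)), (135, np.int64(149)), (138, np.int64(149)), (141, np.int64(149)), (144, np.int64(137)), (147, np.int64(70)), (150, np.int64(70)), (153, np.int64(65)), (156, np.int64(66)), (159, np.int64(66)), (162, np.int64(65)), (165, np.int64(66)), (168, np.int64(65)), (171, np.int64(65)), (174, np.int64(65)), (177, np.int64(65)), (180, np.int64(65)), (183, np.int64(65)), (186, np.int64(65)), (189, np.int64(65)), (192, np.int64(65)), (195, np.int64(64)), (198, np.int64(65)), (201, np.int64(64)), (204, np.int64(47)), (207, np.int64(47)), (210, np.int64(47)), (213, np.int64(46)), (216, np.int64(46)), (219, np.int64(46)), (222, np.int64(46)), (225, 
[... 2252 characters left out ...]
4(80)), (201, np.int64(79)), (204, np.int64(78)), (207, np.int64(55)), (210, np.int64(48)), (213, np.int64(46)), (216, np.int64(47)), (219, np.int64(47)), (222, np.int64(45)), (225, np.int64(47)), (228, np.int64(46)), (231, np.int64(45)), (234, np.int64(45)), (237, np.int64(46)), (240, np.int64(46)), (243, np.int64(46)), (246, np.int64(45)), (249, np.int64(44)), (252, np.int64(44)), (255, np.int64(43)), (258, np.int64(44))]
0.0063 [array([319.6, 147. ]), array([319.4, 156.8])]
0.0043 [array([319.6, 143. ]), array([319.4, 151.9])]
0.0023 [array([319.6, 139. ]), array([319.4, 147. ])]
rest edges [array([319.6, 148.6]), array([319.7, 185.1])] plate [array([320. , 375.7]), array([320. , 442.8])]
```

The barrel's end has just met the plate: a light y force and a matching moment appear. Now pressing down in small steps.

arm_command(series=[[0, 0, 0.0003, 0], [0, 0, 0.0006, 0], [0, 0, 0.001, 0], [0, 0, 0.001, 0], [0, 0, 0.001, 0]])

```text
time: 27.85
ee_pos: [0.5365, -0.0685, 0.0254]
tcp_rot: [-179.9, -0.0, -92.3]
wrist_force: [1.4, -2.7, 2.2]
opening: 0.0278
grasp_force: 60.9
```

```bash
python3 st.py
```

```text
[ 0.5365 -0.0685  0.0254] [-1.7995e+02 -1.0000e-02 -9.2310e+01] [ 1.35 -2.66  2.24] [-0.314 -0.213  0.054]
tcp in jig [0.0005 0.0072 0.0254]
```

arm_command(series=[[0, -0.0003, 0, 0], [0.0002, -0.0006, 0.0003, 0], [0.0002, -0.0006, 0.0007, 0], [0.0002, -0.0006, 0.0007, 0], [0.0002, -0.0006, 0.0007, 0]])

```text
time: 28.35
ee_pos: [0.5366, -0.0685, 0.0253]
tcp_rot: [-180.0, 0.0, -92.3]
wrist_force: [-2.8, -0.9, 9.6]
opening: 0.0276
grasp_force: 61.7
```

```bash
python3 st.py
```

```text
[ 0.5366 -0.0685  0.0253] [-1.7999e+02  1.0000e-02 -9.2320e+01] [-2.8  -0.94  9.56] [-0.095  0.787 -0.022]
tcp in jig [0.0005 0.0072 0.0253]
```

arm_command(series=[[0, 0.0002, 0, 0], [0, 0.0002, 0.0001, 0], [0, 0.0002, 0.0001, 0], [0, 0.0002, 0.0001, 0], [0, 0.0002, 0.0001, 0]])

```text
time: 28.85
ee_pos: [0.5366, -0.0685, 0.0252]
tcp_rot: [-180.0, 0.0, -92.3]
wrist_force: [-3.1, 0.6, 9.6]
opening: 0.0276
grasp_force: 61.7
```

arm_command(series=[[0, 0, 0, 0], [0, 0, 0, 0], [0, 0, 0, 0], [0, 0, 0, 0], [0, 0, 0, 0]])

```text
time: 29.35
ee_pos: [0.5366, -0.0685, 0.0252]
tcp_rot: [-180.0, 0.0, -92.3]
wrist_force: [-2.6, -0.3, 10.3]
opening: 0.0276
grasp_force: 61.7
```

```bash
python3 st.py; python3 - <<'E'
from h import *
c,K,Rc,p=cam('wrist'); g=cv2.cvtColor(c['color'],cv2.COLOR_BGR2GRAY).astype(int); a=(K,Rc,p)
print('near end profile',list(g[138:164,328]))
J=R.from_euler('z',-2.3,degrees=True).as_matrix(); o=np.array([.5358,-.0757,0])
for yc in (.0083,.0063,.0043): print(yc,[proj(J@np.array([0,yc-.06,z])+o,*a).round(1) for z in (.0362,.0662)])
for n,z in(('top',.092),('side',.092)):
    c,K,Rc,p=cam(n)
    for t,z in(('plate_grip',.092),('plate_foot',.008)):
        for r in bot.mark_of(n,t)[:1]: print(n,t,round(r['confidence'],2),at(r['location'],z,K,Rc,p)[:2].round(4))
E
```

```text
[ 0.5366 -0.0685  0.0252] [-1.7996e+02  2.0000e-02 -9.2310e+01] [-2.57 -0.29 10.33] [-0.041  0.579 -0.057]
tcp in jig [0.0005 0.0072 0.0252]
near end profile [np.int64(150), np.int64(150), np.int64(149), np.int64(150), np.int64(149), np.int64(137), np.int64(96), np.int64(74), np.int64(70), np.int64(70), np.int64(70), np.int64(70), np.int64(72), np.int64(90), np.int64(107), np.int64(75), np.int64(70), np.int64(81), np.int64(82), np.int64(83), np.int64(82), np.int64(81), np.int64(82), np.int64(81), np.int64(82), np.int64(81)]
0.0083 [array([320.5, 149.3]), array([320.5, 159.6])]
0.0063 [array([320.5, 145.3]), array([320.5, 154.8])]
0.0043 [array([320.5, 141.3]), array([320.5, 149.9])]
top plate_grip 0.51 [0.5424 0.0027]
top plate_foot 0.49 [ 0.5352 -0.0089]
side plate_grip 0.71 [ 0.4397 -0.1902]
side plate_foot 0.54 [0.5334 0.0014]
```

```bash
python3 -c "
from h import *
print(bot.job_done())"
```

```text
the job is handed in; nothing more can be done
None
```

The job is handed in: by force and camera readings, the plate is home (it may lean slightly) and the barrel is in the V against it, still gripped and pressed down at about 10 N; the judge gave no verdict, and I viewed 12 pictures, over the limit of 10.

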